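Make up a centrifuge counterweight on the dial spring scale

ROBOT

A 6-joint arm with a two-finger parallel gripper is mounted at the origin on the work surface; the furniture and walls round the work are solid. World frame = base frame: x ahead of the robot, y to its left, z up, the work surface at z = 0. Lengths are in m, angles in rad, forces in N, time in s.
With the tool pointing down it reaches from about 0.3 to 1 m from the base axis. Payload 5.1 kg.
Tool frame: the origin (TCP) lies between the finger pads; the fingertips stand 19 mm ahead of it and the grasp point (between the pads) is the TCP; z points along the fingers, y is the line along which they close (so a half turn about z gives the same grasp; the last joint's range is limited). The gripper opens to 95 mm and grips with 3 to 60 N. Pads are 20 mm wide; open, the fingers measure 119 mm over their backs; the gripper's body (75 mm by 180 mm) begins 59 mm behind the grasp point.
Start: joints at [1.067, 0.124, 1.65, -0, 1.367, -0.083], TCP at [0.266, 0.593, 0.234] pointing down, gripper open.
Joint ranges: [-2.61, 2.61], [-1.02, 2.33], [0.03, 2.71], [-1.35, 4.49], [0.32, 2.68], [-2.91, 2.91]. Speed limits (rad/s): [2.57, 2.57, 3.14, 3.14, 3.14, 3.14].

INTERFACE

Orientations are given as a unit quaternion [x, y, z, w].
In Python, from rig import sensors, cams, ticket gives the robot as it stands. The module is installed in compiled form; this text tells all that it offers.
- The arm moves only by the tool send_rows, never from a script. Its argument "steps" is text: rows parted by semicolons, each of 7 numbers parted by spaces: the turn, a rotation vector about the tool's x, y, z in rad, then the shift along the tool's x, y, z in mm, then the opening, from 0 (shut) to 1 (fully open). A call has 1 to 12 rows; each row shifts and turns the commanded pose from where the row before left it, along the tool's axes as they then stand; what a row does not reach is not made up. A row lasts 1/12 s, in which the tool goes at most 41.7 mm and 7.16 degrees, less where a joint would pass 70% of its speed; a pose out of reach is approached as far as the arm can. A call is refused whole if a number of a shift passes 41.7 or a number of a turn 0.125, either way. A call with a gripper value outside its range is refused whole. The fingers move at their own pace and stop on an object; "squeeze" is the grip in N (left out, the last holds). Time passes only in rows, so rows that do not move let the fingers close. It gives the time, the measured TCP pose, the force, the opening and the grip force at its end, in the units of the state.
- sensors.observe(): the state, without advancing time (a new reading comes with each control period).
- cams.capture(name): name is "scene" or "top" or "wrist"; returns a dict with "frame" (400x640x3 uint8, red, green, blue), "fx", "fy", "cx", "cy" (pixels), "R" (3x3) and "t" (3): a world point X has camera coordinates R X + t. Camera axes: x right, y down, z forward; pixel columns grow to the right and rows downward; lengths in m; the calibration is good to about 2 mm. A picture is of the moment at which its call begins. There is no depth.
- ticket.job_done(): hands the job in; it is judged then, once.
The state is a dict: "time_s": time; "qpos": joint angles; "joint_velocities": joint speeds; "joint_efforts": joint torques, N m; "tool_pos": TCP position; "ee_rot": TCP orientation; "contact_force": force on the tool from outside, world axes, zero at the start; "moment": the same for the moment, N m; "width": finger opening in m; "gripper_force": force on a finger pad.
Only numpy, scipy, OpenCV 4.12 (cv2) and the standard library are available. Lean on these libraries where they do the work, as an engineer would, in place of code of your own. Each camera call takes 0.05 s, during which the arm holds its last target. There are 200 camera calls.

TASK

Make up the centrifuge counterweight on the spring scale: besides the black-capped bottle that already stands on the pan, gently stand the red-capped bottle (about 200 g), the blue-capped bottle (about 100 g) or both upright on the pan, whichever brings the black pointer to rest inside the green sector of the dial (the dial runs from 0 to 1 kg over three quarters of a turn). A bottle that is not needed stays in, or goes back to, the sloping blue rack, and the black-capped bottle stays upright on the pan; do not knock over the things standing about.

Things in the scene. Friction and masses are not known exactly. Their poses are not given: they have to be found in the camera images.
- pan_in (a point): centre of the floor of the scale's level steel pan, 170 (x) by 250 mm (y); the rim stands 8 mm above the floor and takes 7 mm of each edge. Sprung: it sinks straight down under load; empty, the floor is 104 mm above the worktop. The round white dial head lies on the pan's -x side (robot's side), 100 to 205 mm from this point, up to 130 mm high
- scale_pan (a joint): how far the pan has sunk, m: 0 empty, 0.050 per kg of load (5 mm per 100 g)
- dial_pointer (a joint): angle of the black pointer on the sloping round dial, rad: 0 with the pan empty (lower left of the dial), growing clockwise, 4.712 per kg of load (0.471 per 100 g)
- set_hand (a joint): angle of the middle of the green sector on the dial, in the same measure as dial_pointer, rad; the sector reaches 0.3 rad (about 65 g) to each side of it. It is behind the dial's window and must not be moved
- pointer_tip (a point): tip of the black pointer, 50 mm from the dial's centre; the dial, 132 mm across, slopes 45 degrees towards the robot
- set_mid (a point): middle of the green sector, 42 mm from the dial's centre
- bottle_rack: fixed sloping blue plastic rack, 196 mm wide (y), 120 deep, 90 high; origin: centre of its underside. Holds two bottles side by side, 104 mm apart along its y, leaning 40 degrees with their caps towards its -x side, which faces the scale (the robot's left). Open shallow cradles carry each bottle's lower 85 mm from below, a ledge its foot; the bottles' sides and tops are free
- rack_left (a point): where the centre of a bottle's underside rests in the rack's +y cradle; axes as the rack's (not tilted)
- rack_right (a point): where the centre of a bottle's underside rests in the rack's -y cradle; axes as the rack's (not tilted)
- bottle_blue: white balance bottle with a blue cap, about 100 g, starts in one of the rack's cradles; round body 50 mm across, 117 mm tall with the cap. Origin: centre of its underside; z runs up its axis to the cap
- bottle_red: white balance bottle with a red cap, about 200 g, starts in the other cradle of the rack; same size and axes as the blue-capped one
- bottle_black: white balance bottle with a black cap, about 200 g, already upright on the pan near its +y end; same size and axes
- timer: small grey-white bench timer lying flat, 62 x 62 x 19 mm, bystander; origin at the centre of its underside
- cool_rack: purple cooler rack with small tubes, 59 x 105 x 41 mm, bystander; origin at the centre of its underside
- pen_cup: beaker with scissors and markers, 79 x 71 x 166 mm, stands fixed, bystander; origin at the centre of its underside

How it is judged:
At the end, for the whole second after the job is handed in: Pan at rest, pointer within 0.31 rad of the green sector's middle. Black-capped bottle upright (0.1 rad) on the pan's floor; red- and blue-capped each upright on the pan's floor or in a rack cradle (foot within 25 mm of its point, leaning 30 to 50 degrees) (angle between the x axis of pointer_tip and the x axis of set_mid, either way round below 0.31 rad and x of bottle_black in the frame of pan_in between -0.085 and 0.085 m and y of bottle_black in the frame of pan_in between -0.125 and 0.125 m and z of bottle_black in the frame of pan_in between -0.004 and 0.005 m and angle between bottle_black's own z axis and vertical below 0.1 rad and ((x of bottle_blue in the frame of pan_in between -0.085 and 0.085 m and y of bottle_blue in the frame of pan_in between -0.125 and 0.125 m and z of bottle_blue in the frame of pan_in between -0.004 and 0.005 m and angle between bottle_blue's own z axis and vertical below 0.1 rad) or ((distance between bottle_blue and rack_left below 0.025 m or distance between bottle_blue and rack_right below 0.025 m) and angle between bottle_blue's own z axis and vertical between 0.524 and 0.873 rad)) and ((x of bottle_red in the frame of pan_in between -0.085 and 0.085 m and y of bottle_red in the frame of pan_in between -0.125 and 0.125 m and z of bottle_red in the frame of pan_in between -0.004 and 0.005 m and angle between bottle_red's own z axis and vertical below 0.1 rad) or ((distance between bottle_red and rack_left below 0.025 m or distance between bottle_red and rack_right below 0.025 m) and angle between bottle_red's own z axis and vertical between 0.524 and 0.873 rad)) and velocity of joint scale_pan between -0.01 and 0.01 m/s); the robot touches nothing.
It fails at once if a bottle is dropped or slammed on the pan (faster than 0.6 m/s within 40 mm above it, or the pan driven down faster than 0.25 m/s) (velocity of joint scale_pan above 0.25 m/s or (linear speed of bottle_red above 0.6 m/s and z of bottle_red in the frame of pan_in between -0.02 and 0.04 m and x of bottle_red in the frame of pan_in between -0.1 and 0.1 m and y of bottle_red in the frame of pan_in between -0.14 and 0.14 m) or (linear speed of bottle_blue above 0.6 m/s and z of bottle_blue in the frame of pan_in between -0.02 and 0.04 m and x of bottle_blue in the frame of pan_in between -0.1 and 0.1 m and y of bottle_blue in the frame of pan_in between -0.14 and 0.14 m)).
It fails at once if the green sector is moved (distance of set_mid from where it was at the start of the episode above 0.004 m).
It fails at once if a bystander is knocked over or pushed away (moved more than 40 mm) (distance of any of timer, cool_rack from where it was at the start of the episode above 0.04 m).
It also fails if it takes over 58 s, if anything falls off the work surface, if the arm or the gripper's body presses on something with over 40 N, if the wrist force passes 120 N, or if a joint passes its speed limit or range.

## Working session

There is one attempt and no reset: what is moved stays moved. The work goes in short steps, Python scripts to look and compute and a tool call to move; the robot and the scene stay as the last step left them, time stands still between calls to the robot, and variables do not carry over. Pictures are saved under pics/ and viewed, at most 10 in all, crops included, and the job is handed in when it is done.

Besides the shell and the picture viewer there is one more tool, called after ">>>" as name(argument=value, ...) on one line, values as JSON. send_rows: Moves the arm, as the interface text tells. Its arguments: {"type":"object","properties":{"steps":{"type":"string"},"squeeze":{"type":"number"}},"required":["steps"]}

```bash
mkdir -p pics
cat > h.py <<'E'
import numpy as np, cv2
from rig import sensors, cams, ticket
from scipy.spatial.transform import Rotation as Ro
def cap(n,f=None):
    c=cams.capture(n); c['n']=n
    np.savez(f'pics/{f or n}.npz',**c)
    cv2.imwrite(f'pics/{f or n}.png',c['frame'][:,:,::-1]); return c
def load(n): return dict(np.load(f'pics/{n}.npz'))
def ray(c,u,v):
    d=c['R'].T@np.array([(u-c['cx'])/c['fx'],(v-c['cy'])/c['fy'],1]); return -c['R'].T@c['t'],d/np.linalg.norm(d)
def plane(c,u,v,z):
    o,d=ray(c,u,v); return o+d*(z-o[2])/d[2]
def tri(c1,p1,c2,p2):
    o1,d1=ray(c1,*p1);o2,d2=ray(c2,*p2)
    s=np.linalg.lstsq(np.stack([d1,-d2],1),o2-o1,rcond=None)[0]
    a=o1+d1*s[0];b=o2+d2*s[1]; return (a+b)/2,np.linalg.norm(a-b)
def proj(c,X):
    p=c['R']@X+c['t']; return np.array([c['fx']*p[0]/p[2]+c['cx'],c['fy']*p[1]/p[2]+c['cy']])
E
python3 - <<'E'
from h import *
a=cap('scene');b=cap('top');w=cap('wrist')
cv2.imwrite('pics/st.png',cv2.resize(np.vstack([a['frame'],b['frame']])[:,:,::-1],(480,600)))
for c in(a,b): print(c['fx'],-c['R'].T@c['t'],c['R'][2])
print(sensors.observe())
E
```

```text
409.3523415346941 [ 1.29568479 -0.33603345  0.66308083] [-0.70600464  0.42542843 -0.56618734]
451.36346207299795 [0.400635   0.09437811 1.29791435] [ 0.15476665 -0.00127421 -0.98795023]
{'time_s': 0.15, 'qpos': array([ 1.06742729e+00,  1.24392608e-01,  1.65138324e+00, -7.81487820e-06,
        1.36747167e+00, -8.25866967e-02]), 'joint_velocities': array([ 0.00160248, -0.00197339, -0.00415841,  0.00042924, -0.00072523,
        0.00025072]), 'joint_efforts': array([ 1.64762459e-03, -4.18190038e+01, -3.60471976e+01,  7.74545828e-02,
        4.68382286e-02, -1.01429514e-04]), 'tool_pos': array([0.26530052, 0.59287601, 0.23263168]), 'ee_rot': array([ 2.08841613e-01,  9.77949127e-01, -7.93276370e-04, -2.35302143e-04]), 'contact_force': array([ 0.6835852 , -0.46154612,  0.06054791]), 'moment': array([ 0.03333413,  0.0129338 , -0.00231312]), 'gripper_force': 0.0, 'width': 0.09528747445820136}
```

View pics/scene.png

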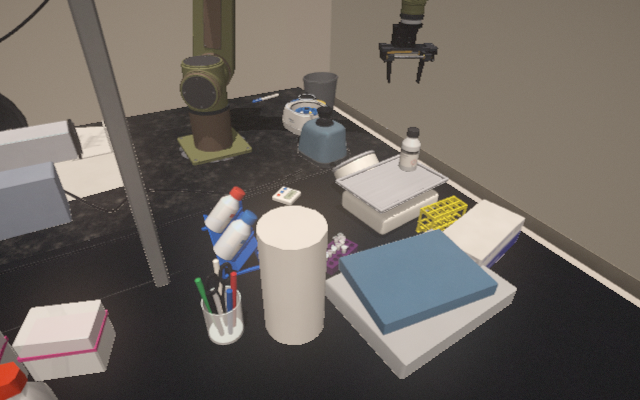

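View pics/top.png

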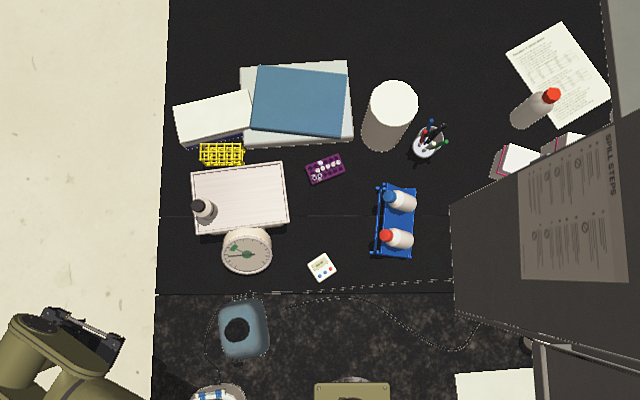

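The scene view shows the rack with the red cap near (237,193) and the blue cap near (247,220), and the black-capped bottle on the pan at (411,140). In the top view the dial is at (247,250), the pan runs (190..288, 163..233), the rack is at (396,220), the timer at (321,267) and the cooler rack at (325,168). Next I zoom in on the dial and rack.

Run:
```python
from h import *
b=load('top');a=load('scene')
f=b['frame'][:,:,::-1];g=a['frame'][:,:,::-1]
d=cv2.resize(f[220:280,215:280],(390,360),interpolation=cv2.INTER_CUBIC)
r=cv2.resize(f[175:265,365:425],(240,360),interpolation=cv2.INTER_CUBIC)
s=cv2.resize(g[170:280,190:270],(168,231),interpolation=cv2.INTER_CUBIC)
im=np.zeros((360,800,3),np.uint8);im[:,:390]=d;im[:,390:630]=r;im[:231,630:798]=s
cv2.imwrite('pics/zoom.png',im)
# dial green mask & pan corners
hs=cv2.cvtColor(b['frame'],cv2.COLOR_RGB2HSV)
def blobs(c,lo,hi,roi,name):
    hs=cv2.cvtColor(c['frame'],cv2.COLOR_RGB2HSV);m=cv2.inRange(hs,lo,hi);k=np.zeros_like(m);x0,y0,x1,y1=roi;k[y0:y1,x0:x1]=m[y0:y1,x0:x1]
    n,l,st,ce=cv2.connectedComponentsWithStats(k)
    for i in range(1,n):
        if st[i,4]>12: print(name,st[i],ce[i].round(1))
for c,nm,roi in((b,'top',(360,170,430,270)),(a,'scene',(190,170,275,285))):
    blobs(c,(0,150,100),(8,255,255),roi,nm+' red');blobs(c,(100,130,60),(125,255,255),roi,nm+' blue');blobs(c,(0,0,140),(180,70,255),roi,nm+' white')
blobs(b,(40,60,30),(90,255,255),(215,220,280,280),'green')
blobs(b,(0,0,110),(180,60,255),(180,150,300,280),'pan')
blobs(b,(0,0,0),(180,255,70),(188,195,220,225),'blackcap')
```

```text
top red [379 230  14  12 134] [385.6 235.1]
top blue [ 369  182   48   77 1534] [392.7 220.1]
top white [392 190  25  22 357] [404.2 200.7]
top white [388 228  26  20 369] [401.2 238.2]
scene red [230 187  15  12 111] [236.6 192.4]
scene red [231 272   5  13  58] [232.8 278.1]
scene blue [237 212   7   7  16] [240.  214.7]
scene blue [203 215   4   5  13] [204.5 216.4]
scene blue [202 227  19  18 116] [212.1 234.9]
scene blue [216 238  41  33 303] [240.8 256.1]
scene blue [237 266  22   8  50] [248.  269.4]
scene blue [223 272   6   7  22] [224.8 275.3]
scene white [205 194  33  39 730] [221.3 213.3]
scene white [272 194   3   7  16] [273.2 197.1]
scene white [ 256  208   19   77 1176] [266.5 246.4]
scene white [213 219  37  41 875] [231.3 238.8]
scene white [212 259   8  15  82] [215.8 265.5]
green [230 245   8   6  30] [233.4 247.4]
green [242 251   9   4  22] [245.7 252.2]
pan [ 190  161  100  114 7647] [242.  210.2]
blackcap [188 195  17  30 225] [192.9 209. ]
```

View pics/zoom.png

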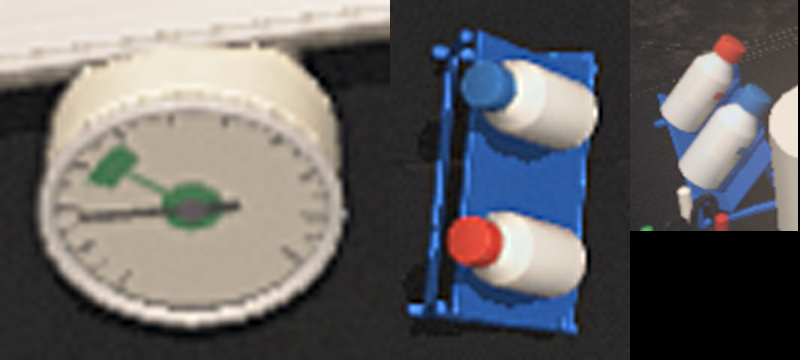

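The zoom shows the dial hub at about (190,207), the pointer tip near (80,217) and the green sector near (113,167) in crop pixels. The sector lies roughly 150 g clockwise of the pointer, so I need a closer look at the dial. Both bottles lean with their caps to the left (+y). Now I compute poses.

Run:
```python
from h import *
b=load('top');a=load('scene')
# pan outline, top view
hs=cv2.cvtColor(b['frame'],cv2.COLOR_RGB2HSV);m=cv2.inRange(hs,(0,0,110),(180,70,255));m[:158]=0;m[228:]=0;m[:,:185]=0;m[:,295:]=0
row=lambda f,ax,rng:np.array([[f(np.where(m[:,i] if ax else m[i])[0]),i] for i in rng],float)
T=row(np.min,1,range(200,282,4)); L=row(np.min,0,range(175,195,2)); Rr=row(np.max,0,range(170,222,4))
T=T[:,::-1]
print('L',L[:,0],'R',Rr[:,0],'T',T[:,1])
z=.102
P=lambda A,du,dv:np.array([plane(b,u+du,v+dv,z)[:2] for u,v in A])
def fit(A): 
    v=cv2.fitLine(A.astype(np.float32),cv2.DIST_HUBER,0,.001,.001).ravel(); return v[2:],v[:2]
t,l,r=fit(P(T,0,-.5)),fit(P(L,-.5,0)),fit(P(Rr,.5,0))
X=lambda p,q:p[0]+p[1]*np.linalg.solve(np.stack([p[1],-q[1]],1),q[0]-p[0])[0]
c1,c2=X(t,l),X(t,r);print('far corners',c1,c2,np.linalg.norm(c1-c2))
yd=(c1-c2)/np.linalg.norm(c1-c2);xd=np.array([yd[1],-yd[0]]);pan=(c1+c2)/2-.085*xd
print('pan',pan,'yaw',np.degrees(np.arctan2(xd[1],xd[0])))
# caps
for n,p,q,w,v in(('red',(385.6,235.1),(236.6,192.4),(401.2,238.2),(221.3,213.3)),('blue',(390,197.5),(247,219),(404.2,200.7),(231.3,238.8))):
    C,e=tri(b,p,a,q);W,e2=tri(b,w,a,v);d=C-W;print(n,'cap',C,e,'body',W,e2,'dir',d/np.linalg.norm(d),np.linalg.norm(d))
# dial
x3=np.array([*xd,0]);nrm=-x3*.7071+np.array([0,0,.7071]);up=x3*.7071+np.array([0,0,.7071]);rt=np.array([-yd[0],-yd[1],0])
for zc in(.07,.08,.09):
    H=plane(b,246.3,254.1,zc);out=[]
    for u,v in((227.9,255.8),(233.4,247.4)):
        o,d=ray(b,u,v);Q=o+d*((H-o)@nrm)/(d@nrm)-H;out+=[np.linalg.norm(Q)*1e3,np.degrees(np.arctan2(Q@rt,Q@up))]
    print(zc,(H[:2]-pan)@xd,(H[:2]-pan)@yd,np.round(out,1))
K=plane(b,203,206,.094+.117);print('black cap',(K[:2]-pan)@xd,(K[:2]-pan)@yd)
for n,u,v,z in(('timer',321,267,.019),('cool',325,168,.041)):print(n,plane(b,u,v,z))
```

```text
L [190. 191. 191. 191. 191. 191. 191. 192. 192. 192.] R [283. 283. 284. 284. 285. 285. 286. 286. 287. 287. 288. 288. 289.] T [171. 171. 170. 169. 169. 168. 168. 167. 167. 166. 166. 165. 165. 164.
 164. 163. 163. 162. 162. 161. 161.]
far corners [0.6699895 0.4355075] [0.70081913 0.184859  ] 0.25253737
pan [0.60104007 0.2998065 ] yaw 7.0121245
red cap [ 0.49270978 -0.08937953  0.11764072] 0.003575929371305279 body [ 0.48892097 -0.13563872  0.06960467] 0.0033896417551106434 dir [0.05672199 0.69254236 0.71914373] 0.06679618496910272
blue cap [ 0.59366832 -0.10464405  0.11055203] 0.002100132617512345 body [ 0.59198461 -0.14773052  0.06989894] 0.0032033447166935334 dir [0.02841139 0.72705395 0.68599223] 0.05926172965872268
0.07 -0.15336389455795643 0.002104684391012107 [ 49.5 -87.1  41.5 -44.6]
0.08 -0.15393902267714488 0.0006263138600172032 [ 49.1 -87.1  41.1 -44.6]
0.09 -0.15451415079633327 -0.0008520566709776939 [ 48.7 -87.1  40.8 -44.6]
black cap -0.03213570240645665 0.07341106598427452
timer [0.41301842 0.0810058  0.019     ]
cool [0.69199445 0.06725996 0.041     ]
```

Radii check out (49 and 41 mm against the given 50 and 42), and the sector is about 0.74 rad (157 g) past the pointer, so red on its own is the likely answer. I'll move to a viewpoint over the dial.

>>> send_rows(steps="0 0 0 -19 -18 -14 1;0 0 0 -19 -18 -14 1;0 0 0 -19 -18 -14 1;0 0 0 -19 -18 -14 1;0 0 0 -19 -18 -14 1;0 0 0 -19 -18 -14 1;0 0 0 -19 -18 -14 1;0 0 0 -19 -18 -14 1;0 0 0 -19 -18 -14 1;0 0 0 -19 -18 -14 1;0 0 0 -19 -18 -14 1;0 0 0 -19 -18 -14 1")

```text
time_s: 1.15
tool_pos: [0.3855, 0.3017, 0.402]
ee_rot: [0.209, 0.978, -0.0, -0.0]
contact_force: [1.0, 0.6, -0.4]
width: 0.095
gripper_force: 0.0
```

>>> send_rows(steps="0 0 0.114 0 0 0 1;0 0 0.114 0 0 0 1;0 0 0.114 0 0 0 1;0 0 0.114 0 0 0 1;0 0 0.114 0 0 0 1;0 0 0.114 0 0 0 1;0 0 0.114 0 0 0 1;0 0 0.114 0 0 0 1;0 0 0.114 0 0 0 1;0 0 0.114 0 0 0 1;0 0 0.114 0 0 0 1;0 0 0 0 0 0 1")

```text
time_s: 2.15
tool_pos: [0.3853, 0.3029, 0.4013]
ee_rot: [0.744, 0.669, -0.0, -0.0]
contact_force: [-0.5, -0.2, -0.4]
width: 0.0954
gripper_force: 0.0
```

Run:
```python
from h import *
w=cap('wrist','w1');s=sensors.observe();print(s['tool_pos'],Ro.from_quat(s['ee_rot']).as_matrix(),s['qpos'],s['time_s'])
print('cam',-w['R'].T@w['t'],w['R'][2],w['fx'])
```

```text
[0.38531049 0.30291536 0.40134415] [[ 1.01484095e-01  9.94837057e-01 -4.57063390e-04]
 [ 9.94837106e-01 -1.01484233e-01 -2.88274435e-04]
 [-3.33170819e-04 -4.25448350e-04 -9.99999854e-01]] [ 5.56666881e-01 -2.84535642e-01  1.75845672e+00 -3.27286994e-06
  1.66821194e+00  6.58325745e-01] 2.2
cam [0.396125   0.38717275 0.55134388] [-0.03045999 -0.29370975 -0.95540922] 342.00778515276266
```

View pics/w1.png

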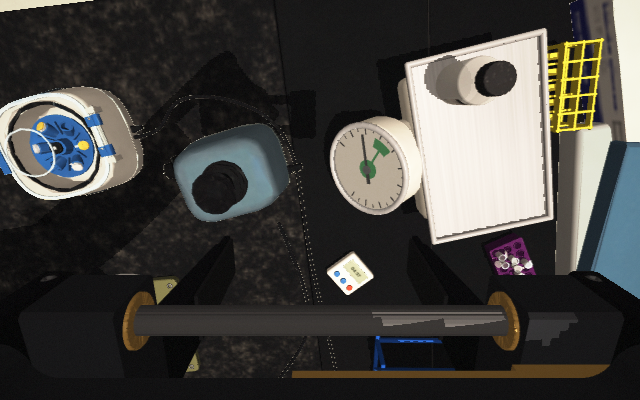

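The wrist view shows the dial hub at (368,168), the pointer tip at (363,137) and the green sector at (380,147). I remeasure the dial here and move over the rack for a close view.

>>> send_rows(steps="0 0 0 -34 15 0 1;0 0 0 -34 15 0 1;0 0 0 -34 15 0 1;0 0 0 -34 15 0 1;0 0 0 -34 15 0 1;0 0 0 -34 15 0 1;0 0 0 -34 15 0 1;0 0 0 -34 15 0 1;0 0 0 -34 15 0 1;0 0 0 -34 15 0 1;0 0 0 -34 15 0 1;0 0 0 0 0 0 1")

```text
time_s: 3.2
tool_pos: [0.5114, -0.0911, 0.4003]
ee_rot: [0.744, 0.668, -0.001, 0.0]
contact_force: [-0.4, 0.8, -0.9]
width: 0.0951
gripper_force: 0.0
```

```bash
cat >> h.py <<'E'
pan=np.array([.60104,.29981]);yaw=np.radians(7.01);xd=np.array([np.cos(yaw),np.sin(yaw)]);yd=np.array([-xd[1],xd[0]])
def dial(c,hub,pts,zc=.078):
    nrm=np.array([*(-xd),1])/2**.5;up=np.array([*xd,1])/2**.5;rt=np.array([*(-yd),0])
    H=plane(c,*hub,zc);out=[]
    for p in pts:
        o,d=ray(c,*p);Q=o+d*((H-o)@nrm)/(d@nrm)-H;out+=[np.linalg.norm(Q)*1e3,np.degrees(np.arctan2(Q@rt,Q@up))+135]
    return H,np.round(out,1)
E
python3 - <<'E'
from h import *
w=load('w1');hs=cv2.cvtColor(w['frame'],cv2.COLOR_RGB2HSV)
g=cv2.inRange(hs,(45,70,30),(90,255,255));g[:110]=0;g[215:]=0;g[:,:335]=0;g[:,415:]=0
n,l,st,ce=cv2.connectedComponentsWithStats(g);print(st[1:],ce[1:].round(1))
x=cv2.resize(w['frame'][110:220,325:420,::-1],None,fx=5,fy=5,interpolation=cv2.INTER_CUBIC)
print(dial(w,(368,168),[(363,136.5),(380,147)]))
c=cap('wrist','w2');s=sensors.observe();print(s['tool_pos'],s['qpos'])
r=cv2.resize(c['frame'][:300,200:500,::-1],(550,550));r=cv2.copyMakeBorder(r,0,0,0,0,0)
im=np.zeros((550,800,3),np.uint8);im[:,:550]=r;im[:275,550:788]=cv2.resize(x,(238,275));cv2.imwrite('pics/v2.png',im)
E
```

```text
[[367 138  23  41 261]
 [360 161   6  16  50]] [[376.6 155.7]
 [362.2 167.7]]
(array([0.45235714, 0.2822441 , 0.078     ]), array([44.9, 47.4, 39.4, 88.1]))
[ 0.51089963 -0.0886722   0.40057523] [-2.75320291e-01 -2.18730531e-01  1.70596576e+00 -1.54076865e-04
  1.65644001e+00 -1.69251729e-01]
```

View pics/v2.png

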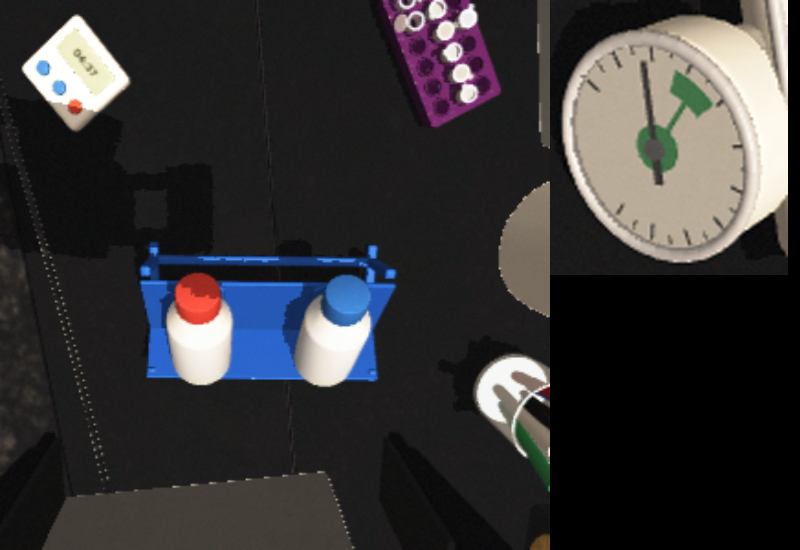

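The close view shows the red cap at about (198,297), the blue cap at about (347,300) and the rack edges parallel to the image rows, so the tool is already aligned with the rack's yaw. I refine the bottle position using three views.

Run:
```python
from h import *
V={'w2':load('w2'),'top':load('top'),'scene':load('scene')}
roi={'w2':(270,140,420,220),'top':(360,170,430,270),'scene':(190,170,275,240)}
def big(c,lo,hi,r):
    m=cv2.inRange(cv2.cvtColor(c['frame'],cv2.COLOR_RGB2HSV),lo,hi);k=np.zeros_like(m);x0,y0,x1,y1=r;k[y0:y1,x0:x1]=m[y0:y1,x0:x1]
    n,l,st,ce=cv2.connectedComponentsWithStats(k);i=1+np.argmax(st[1:,4]);return ce[i],st[i]
P={}
for n,c in V.items():P[n],st=big(c,(0,130,80),(9,255,255),roi[n]);print(n,P[n],st)
for p,q in(('w2','scene'),('w2','top'),('top','scene')):print(p,q,*tri(V[p],P[p],V[q],P[q]))
# body of red in w2: side edges per row -> lateral
c=V['w2'];m=cv2.inRange(cv2.cvtColor(c['frame'],cv2.COLOR_RGB2HSV),(0,0,120),(180,70,255))
for v in range(168,210,6):
    i=np.where(m[v,280:335])[0]+280; print(v,i.min(),i.max())
w=load('w1');print(dial(w,(366.1,169.6),[(362.1,134.8),(380.9,146.8)]),c['cx'],c['cy'])
print('cyl check',[proj(c,np.array([.4927,-.0894,.1176])-k*np.array([.065,.64,.766])).round(1) for k in(0,.05,.106)])
s=sensors.observe();print(s['tool_pos'],Ro.from_quat(s['ee_rot']).as_matrix().round(4))
```

```text
w2 [307.54049296 162.43485915] [296 149  25  28 568]
top [385.51094891 235.0729927 ] [379 230  14  12 137]
scene [236.88970588 192.68382353] [229 187  16  13 136]
w2 scene [ 0.49595655 -0.08951557  0.1185203 ] 0.0040964355606381755
w2 top [ 0.49530044 -0.09143852  0.09526339] 0.0010755121994359509
top scene [ 0.4929228  -0.08905596  0.11685211] 0.003122475460553337
168 292 324
174 291 326
180 291 326
186 292 325
192 293 325
198 294 324
204 298 321
(array([0.44954664, 0.28023522, 0.078     ]), array([49.6, 50.6, 44.7, 91. ])) 320.6279181292433 200.48650763122586
cyl check [array([304.6, 164. ]), array([306.2, 181.1]), array([307.7, 196.8])]
[ 0.51089963 -0.0886722   0.40057523] [[ 1.059e-01  9.944e-01 -2.000e-03]
 [ 9.944e-01 -1.059e-01  4.000e-04]
 [ 2.000e-04 -2.100e-03 -1.000e+00]]
```

>>> send_rows(steps="0 -0.058 0 0 0 0 1;0 -0.058 0 0 0 0 1;0 -0.058 0 0 0 0 1;0 -0.058 0 0 0 0 1;0 -0.058 0 0 0 0 1;0 -0.058 0 0 0 0 1;0 -0.058 0 0 0 0 1;0 -0.058 0 0 0 0 1;0 -0.058 0 0 0 0 1;0 -0.058 0 0 0 0 1;0 -0.058 0 0 0 0 1;0 -0.058 0 0 0 0 1")

```text
time_s: 4.25
tool_pos: [0.5104, -0.0847, 0.402]
ee_rot: [0.697, 0.63, -0.254, 0.229]
contact_force: [-0.2, -1.0, 0.2]
width: 0.0952
gripper_force: 0.0
```

```bash
cat >> h.py <<'E'
def to(*X):
    s=sensors.observe();R=Ro.from_quat(s['ee_rot']).as_matrix();p=s['tool_pos']
    print('at',p.round(4),s['qpos'].round(2),'R',R.round(3).tolist(),'F',s['contact_force'].round(1),s['width'].round(4),s['time_s'])
    for x in X: print('shift mm',(R.T@(np.array(x)-p)*1e3).round(1)); p=np.array(x)
E
python3 -c "
from h import *
to((.5009,-.0436,.1717),(.4937,-.114,.0874))"
```

```text
Traceback (most recent call last):
  File "h.py", line 28, in to
    print('at',p.round(4),s['qpos'].round(2),'R',R.round(3).tolist(),'F',s['contact_force'].round(1),s['width'].round(4),s['time_s'])
                                                                                                     ^^^^^^^^^^^^^^^^
AttributeError: 'float' object has no attribute 'round'
```

```bash
sed -i "s/s\['width'\].round(4)/round(s['width'],4)/" h.py; python3 -c "
from h import *
to((.5009,-.0436,.1717),(.4937,-.114,.0874))"
```

```text
at [ 0.5104 -0.0847  0.402 ] [ 0.07 -0.18  1.77 -0.69  1.66  0.15] R [[0.077, 0.995, -0.065], [0.762, -0.1, -0.639], [-0.643, -0.0, -0.766]] F [-0.2 -1.   0.2] 0.0952 4.25
shift mm [178.6 -13.5 150.7]
shift mm [-0.000e+00 -1.000e-01  1.101e+02]
```

>>> send_rows(steps="0 0 0 18 -1.3 15 1;0 0 0 18 -1.3 15 1;0 0 0 18 -1.3 15 1;0 0 0 18 -1.3 15 1;0 0 0 18 -1.3 15 1;0 0 0 18 -1.4 15 1;0 0 0 18 -1.4 15 1;0 0 0 18 -1.4 15 1;0 0 0 18 -1.4 15 1;0 0 0 17 -1.4 15 1;0 0 0 0 0 0 1;0 0 0 0 0 0 1")

```text
time_s: 5.25
tool_pos: [0.5006, -0.043, 0.171]
ee_rot: [0.697, 0.63, -0.254, 0.228]
contact_force: [-0.4, 0.4, 1.3]
width: 0.0951
gripper_force: 0.0
```

Run:
```python
from h import *
to((.4937,-.114,.0874))
c=cap('wrist','w3');s=sensors.observe();R=Ro.from_quat(s['ee_rot']).as_matrix()
m=cv2.inRange(cv2.cvtColor(c['frame'],cv2.COLOR_RGB2HSV),(0,130,80),(9,255,255))
n,l,st,ce=cv2.connectedComponentsWithStats(m);i=1+np.argmax(st[1:,4]);print(st[i],ce[i],'pred cap',proj(c,np.array([.4962,-.0897,.1165])))
o,d=ray(c,*ce[i]);o=R.T@(o-s['tool_pos']);d=R.T@d
for z in(.065,.072,.08):print(z,(o+d*(z-o[2])/d[2]).round(4))
```

```text
at [ 0.5006 -0.043   0.171 ] [ 0.15 -0.01  2.02 -0.68  1.39  0.46] R [[0.076, 0.995, -0.068], [0.763, -0.101, -0.638], [-0.642, -0.003, -0.767]] F [-0.4  0.4  1.3] 0.0951 5.25
shift mm [ -1.    0.6 109.9]
[ 295  198   47   52 1776] [317.86373874 221.92060811] pred cap [318.41848884 224.67899935]
0.065 [ 0.0052 -0.0011  0.065 ]
0.072 [ 0.0025 -0.0011  0.072 ]
0.08 [-0.0005 -0.0012  0.08  ]
```

View pics/w3.png

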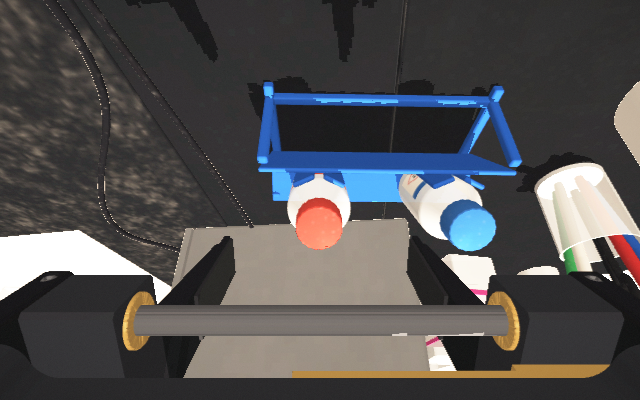

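The bottle is centred between the fingers: red cap at (318,222), with about 1 mm of lateral error. I advance and grip.

>>> send_rows(steps="0 0 0 0 0 12 1;0 0 0 0 0 12 1;0 0 0 0 0 12 1;0 0 0 0 0 12 1;0 0 0 0 0 12 1;0 0 0 0 0 12 1;0 0 0 0 0 10 1;0 0 0 0 0 10 1;0 0 0 0 0 9 1;0 0 0 0 0 9 1;0 0 0 0 0 0 1;0 0 0 0 0 0 1")

```text
time_s: 6.3
tool_pos: [0.4939, -0.1142, 0.0869]
ee_rot: [0.698, 0.629, -0.254, 0.228]
contact_force: [0.7, 0.7, 0.3]
width: 0.0949
gripper_force: 0.0
```

>>> send_rows(steps="0 0 0 0 0 0 0.6;0 0 0 0 0 0 0.55;0 0 0 0 0 0 0.5;0 0 0 0 0 0 0.45;0 0 0 0 0 0 0.4;0 0 0 0 0 0 0.4;0 0 0 0 0 0 0.4;0 0 0 0 0 0 0.4;0 0 0 0 0 0 0.4", squeeze=15)

```text
time_s: 7.05
tool_pos: [0.4921, -0.1141, 0.0875]
ee_rot: [0.699, 0.628, -0.256, 0.227]
contact_force: [-6.7, 3.0, 5.5]
width: 0.049
gripper_force: 15.0
```

>>> send_rows(steps="0 0 0 -6 0 -7 0.4;0 0 0 -6 0 -7 0.4;0 0 0 -12 0 -15 0.4;0 0 0 -12 0 -15 0.4;0 0 0 -13 0 -15 0.4;0 0 0 -13 0 -15 0.4;0 0 0 -13 0 -15 0.4;0 0 0 -13 0 -15 0.4;0 0 0 -13 0 -15 0.4;0 0 0 -13 0 -15 0.4;0 0 0 -13 0 -15 0.4;0 0 0 0 0 0 0.4")

```text
time_s: 8.05
tool_pos: [0.4961, -0.116, 0.289]
ee_rot: [0.699, 0.628, -0.25, 0.232]
contact_force: [1.1, 0.0, -1.1]
width: 0.0493
gripper_force: 15.0
```

>>> send_rows(steps="0 0.058 0 0 0 0 0.4;0 0.058 0 0 0 0 0.4;0 0.058 0 0 0 0 0.4;0 0.058 0 0 0 0 0.4;0 0.058 0 0 0 0 0.4;0 0.058 0 0 0 0 0.4;0 0.058 0 0 0 0 0.4;0 0.058 0 0 0 0 0.4;0 0.058 0 0 0 0 0.4;0 0.058 0 0 0 0 0.4;0 0.058 0 0 0 0 0.4;0 0.058 0 0 0 0 0.4")

```text
time_s: 9.05
tool_pos: [0.4938, -0.1158, 0.2824]
ee_rot: [0.743, 0.669, 0.001, -0.001]
contact_force: [0.5, -0.1, -2.8]
width: 0.0491
gripper_force: 15.0
```

Run:
```python
from h import *
T=pan-.05*yd;print(T)
to((*T,.327))
c=cap('wrist','w4')
s=cap('scene','s4')
im=np.hstack([cv2.resize(c['frame'],(400,250)),cv2.resize(s['frame'][100:300,180:500],(400,250))])
cv2.imwrite('pics/v4.png',im[:,:,::-1])
```

```text
[0.60714213 0.25018376]
at [ 0.4938 -0.1158  0.2824] [-0.34 -0.22  1.9   0.    1.46 -0.23] R [[0.104, 0.995, -0.0], [0.995, -0.104, 0.003], [0.002, -0.0, -1.0]] F [ 0.5 -0.1 -2.8] 0.0491 9.05
shift mm [375.9  74.7 -43.7]
```

View pics/v4.png

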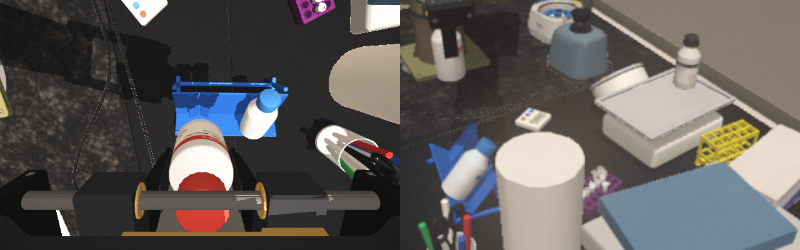

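>>> send_rows(steps="0 0 0 15 3 -8 0.4;0 0 0 30 6 -8 0.4;0 0 0 36 7 -8 0.4;0 0 0 36 7 -8 0.4;0 0 0 36 7 -8 0.4;0 0 0 36 7 -4 0.4;0 0 0 36 7 0 0.4;0 0 0 36 7 0 0.4;0 0 0 36 7 0 0.4;0 0 0 36 7 0 0.4;0 0 0 30 7 0 0.4;0 0 0 13 4 0 0.4")

```text
time_s: 10.15
tool_pos: [0.6084, 0.2543, 0.3256]
ee_rot: [0.742, 0.671, -0.0, -0.0]
contact_force: [-0.9, -0.1, -1.7]
width: 0.0492
gripper_force: 15.0
```

Run:
```python
from h import *
T=pan-.05*yd
to((*T,.180))
b=cap('top','t5')
for z in(.26,.37): print(z,proj(b,np.array([*sensors.observe()['tool_pos'][:2],z])))
```

```text
at [0.6084 0.2543 0.3256] [ 0.31  0.11  1.52 -0.    1.52  0.42] R [[0.1, 0.995, -0.001], [0.995, -0.1, -0.001], [-0.001, -0.001, -1.0]] F [-0.9 -0.1 -1.7] 0.0492 10.15
shift mm [ -4.1  -0.8 145.6]
0.26 [247.1777781  182.08278645]
0.37 [239.26431775 171.83965711]
```

>>> send_rows(steps="0 0 0 -2 0 18 0.4;0 0 0 -2 0 18 0.4;0 0 0 0 0 18 0.4;0 0 0 0 0 18 0.4;0 0 0 0 0 18 0.4;0 0 0 0 0 12 0.4;0 0 0 0 0 12 0.4;0 0 0 0 0 12 0.4;0 0 0 0 0 6 0.4;0 0 0 0 0 6 0.4;0 0 0 0 0 4 0.4;0 0 0 0 0 0 0.4")

```text
time_s: 11.2
tool_pos: [0.608, 0.2462, 0.1845]
ee_rot: [0.743, 0.669, -0.0, -0.0]
contact_force: [0.5, -0.0, -2.1]
width: 0.0491
gripper_force: 15.0
```

>>> send_rows(steps="0 0 0 0 0 1.5 0.4;0 0 0 0 0 1.5 0.4;0 0 0 0 0 1.5 0.4;0 0 0 0 0 1.5 0.4;0 0 0 0 0 1.5 0.4;0 0 0 0 0 1.5 0.4;0 0 0 0 0 0 0.4;0 0 0 0 0 0 0.4")

```text
time_s: 11.87
tool_pos: [0.6081, 0.2463, 0.176]
ee_rot: [0.743, 0.669, -0.0, -0.0]
contact_force: [0.0, 0.3, -1.7]
width: 0.0492
gripper_force: 15.0
```

Run:
```python
from h import *
to()
s=cap('scene','s6');b=cap('top','t6')
im=np.hstack([cv2.resize(s['frame'][110:230,320:460],(490,420)),cv2.resize(b['frame'][220:280,215:280],(300,420))])
cv2.imwrite('pics/v6.png',im[:,:,::-1])
```

```text
at [0.6081 0.2463 0.176 ] [ 0.3   0.18  1.69 -0.    1.28  0.41] R [[0.104, 0.995, -0.0], [0.995, -0.104, -0.0], [-0.0, -0.0, -1.0]] F [ 0.   0.3 -1.7] 0.0492 11.8667
```

View pics/v6.png

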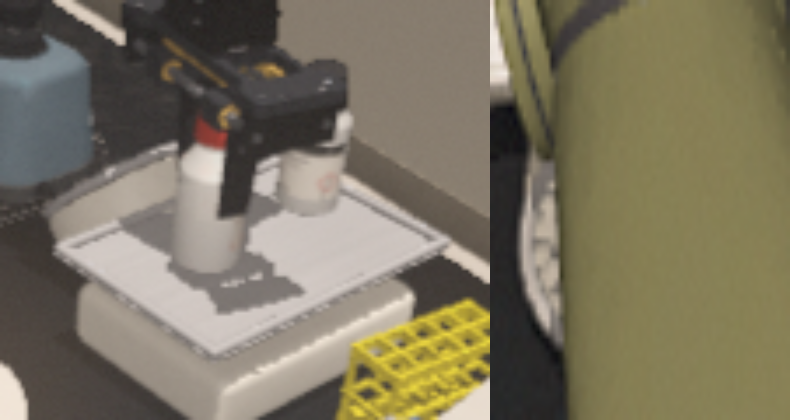

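Red is upright and hovering just above the pan floor. I lower it slowly while watching the force.

>>> send_rows(steps="0 0 0 0 0 1.5 0.4;0 0 0 0 0 1.5 0.4;0 0 0 0 0 1.5 0.4;0 0 0 0 0 1.5 0.4;0 0 0 0 0 1.5 0.4;0 0 0 0 0 1.5 0.4;0 0 0 0 0 1.5 0.4;0 0 0 0 0 1.5 0.4;0 0 0 0 0 0 0.4;0 0 0 0 0 0 0.4")

```text
time_s: 12.8
tool_pos: [0.6082, 0.2462, 0.1639]
ee_rot: [0.743, 0.669, -0.0, -0.0]
contact_force: [-0.1, 0.1, -1.6]
width: 0.0491
gripper_force: 15.0
```

>>> send_rows(steps="0 0 0 0 0 1 0.4;0 0 0 0 0 1 0.4;0 0 0 0 0 1 0.4;0 0 0 0 0 1 0.4;0 0 0 0 0 1 0.4;0 0 0 0 0 0 0.4;0 0 0 0 0 0 0.4;0 0 0 0 0 0 0.4")

```text
time_s: 13.47
tool_pos: [0.6083, 0.2463, 0.1592]
ee_rot: [0.743, 0.669, 0.0, -0.0]
contact_force: [0.9, 1.0, -1.0]
width: 0.0495
gripper_force: 15.0
```

>>> send_rows(steps="0 0 0 0 0 1 0.4;0 0 0 0 0 1 0.4;0 0 0 0 0 1 0.4;0 0 0 0 0 1 0.4;0 0 0 0 0 0 0.4;0 0 0 0 0 0 0.4;0 0 0 0 0 0 0.4;0 0 0 0 0 0 0.4")

```text
time_s: 14.13
tool_pos: [0.6083, 0.2463, 0.1552]
ee_rot: [0.743, 0.669, 0.0, 0.0]
contact_force: [-1.1, 0.8, -1.0]
width: 0.0491
gripper_force: 15.0
```

>>> send_rows(steps="0 0 0 0 0 1 0.4;0 0 0 0 0 0.5 0.4;0 0 0 0 0 0 0.4;0 0 0 0 0 0 0.52;0 0 0 0 0 0 0.54;0 0 0 0 0 0 0.58;0 0 0 0 0 0 0.65;0 0 0 0 0 0 0.8;0 0 0 0 0 0 0.95;0 0 0 0 0 0 0.95;0 0 0 0 0 0 0.95;0 0 0 0 0 0 0.95", squeeze=5)

```text
time_s: 15.13
tool_pos: [0.6082, 0.2463, 0.1536]
ee_rot: [0.743, 0.669, -0.0, 0.0]
contact_force: [-0.3, 0.1, -0.1]
width: 0.088
gripper_force: 0.0
```

>>> send_rows(steps="0 0 0 0 0 -5 0.95;0 0 0 0 0 -10 0.95;0 0 0 0 0 -15 0.95;0 0 0 0 0 -20 0.95;0 0 0 0 0 -25 0.95;0 0 0 0 0 -25 0.95;0 0 0 0 0 -30 0.95;0 0 0 0 0 -30 0.95;0 0 0 -15 0 -20 0.95;0 0 0 -30 0 0 0.95;0 0 0 -30 0 0 0.95;0 0 0 -30 0 0 0.95")

```text
time_s: 16.13
tool_pos: [0.5974, 0.1411, 0.3368]
ee_rot: [0.743, 0.67, 0.002, 0.001]
contact_force: [0.4, -0.4, -0.5]
width: 0.0903
gripper_force: 0.0
```

>>> send_rows(steps="0 0 0 -35 -15 0 0.95;0 0 0 -35 -15 0 0.95;0 0 0 -35 -15 0 0.95;0 0 0 -35 -15 0 0.95;0 0 0 -35 -15 0 0.95;0 0 0 -35 -15 0 0.95;0 0 0 -35 -15 0 0.95;0 0 0 0 0 0 0.95;0 0 0 0 0 0 0.95")

```text
time_s: 16.88
tool_pos: [0.467, -0.0924, 0.3359]
ee_rot: [0.744, 0.668, 0.001, 0.001]
contact_force: [-0.2, 0.3, 0.2]
width: 0.0903
gripper_force: 0.0
```

Run:
```python
from h import *
to()
s=cap('scene','s7');b=cap('top','t7')
im=np.hstack([cv2.resize(s['frame'][110:240,190:460],(430,420)),cv2.resize(b['frame'][220:280,215:280],(360,420),interpolation=cv2.INTER_CUBIC)])
cv2.imwrite('pics/v7.png',im[:,:,::-1])
```

```text
at [ 0.467  -0.0924  0.3359] [-0.31 -0.32  1.89  0.    1.56 -0.2 ] R [[0.108, 0.994, 0.003], [0.994, -0.108, -0.001], [-0.0, 0.003, -1.0]] F [-0.2  0.3  0.2] 0.0903 16.8833
```

View pics/v7.png

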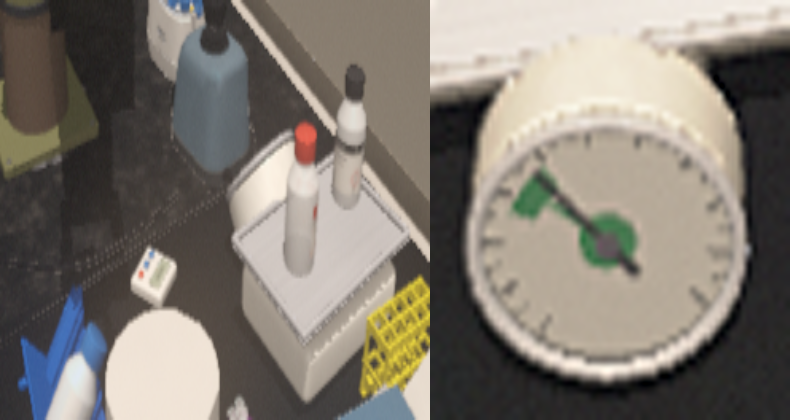

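Both bottles stand on the pan and the pointer is inside the green sector, but near its clockwise edge. I take a close wrist view to measure the margin.

>>> send_rows(steps="0 0 0 33 -10 2 0.95;0 0 0 33 -10 2 0.95;0 0 0 33 -10 2 0.95;0 0 0 33 -10 2 0.95;0 0 0 33 -10 2 0.95;0 0 0 33 -10 2 0.95;0 0 0 33 -10 2 0.95;0 0 0 33 -10 2 0.95;0 0 0 33 -10 2 0.95;0 0 0 33 -10 2 0.95;0 0 0 33 -8 2 0.95;0 0 0 0 0 0 0.95")

```text
time_s: 17.98
tool_pos: [0.3955, 0.2871, 0.3113]
ee_rot: [0.74, 0.673, -0.0, -0.001]
contact_force: [-0.4, -0.3, -0.4]
width: 0.0906
gripper_force: 0.0
```

>>> send_rows(steps="0 0 0 0 0 0 0.95;0 0 0 0 0 0 0.95")

```text
time_s: 18.15
tool_pos: [0.3973, 0.2823, 0.3118]
ee_rot: [0.742, 0.67, -0.0, 0.0]
contact_force: [0.8, -0.4, -0.1]
width: 0.0908
gripper_force: 0.0
```

Run:
```python
from h import *
w=cap('wrist','w8');H=np.array([.4505,.281,.078]);u,v=proj(w,H).astype(int);print(u,v)
x0,y0=max(u-60,0),max(v-60,0);print(x0,y0)
cv2.imwrite('pics/v8.png',cv2.resize(w['frame'][y0:y0+120,x0:x0+120,::-1],(600,600),interpolation=cv2.INTER_CUBIC))
```

```text
365 168
305 108
```

View pics/v8.png

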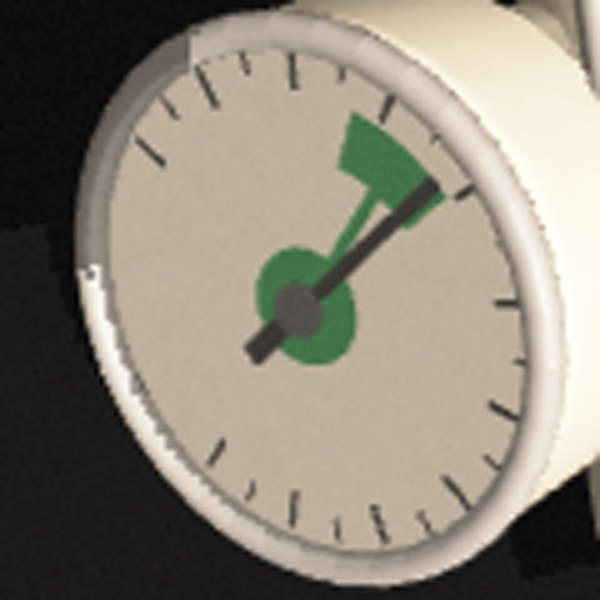

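The dial picture shows the pointer (hub (298,311), tip (435,185)) inside the sector, whose edge midpoints are at (346,139) and (427,213). I compute the margin.

Run:
```python
from h import *
w=load('w8');p=lambda x,y:(305+x/5-.4,108+y/5-.4)
print('green edges',dial(w,p(306,305),[p(346,139),p(427,213),p(392,160)])[1])
print('pointer',dial(w,p(298,311),[p(435,185)])[1],dial(w,p(257,355),[p(435,185)])[1])
to()
```

```text
green edges [ 41.7  72.9  41.9 106.8  43.8  88.9]
pointer [ 50.3 102.7] [ 66.8 101.7]
at [0.3976 0.2816 0.3118] [ 0.51 -0.28  1.9  -0.    1.52  0.61] R [[0.103, 0.995, 0.0], [0.995, -0.103, -0.0], [-0.0, 0.0, -1.0]] F [ 0.2 -0.5 -0.1] 0.0898 18.2
```

The pointer is 12.3° (0.215 rad) from the middle of the sector, inside the 0.31 limit. The bottles are upright, blue is untouched in the rack and the arm is clear, so I hand in.

```bash
python3 -c "
from rig import ticket
print(ticket.job_done())"
```

```text
the job is handed in; nothing more can be done
None
```

I stood the red-capped bottle upright on the pan beside the black one and left the blue one in the rack; the pointer measured about 0.21 rad from the sector's middle (limit 0.31), and I handed the job in at about 18 s, with no verdict returned.

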